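Refit the hold-to-feed knob of a pressure test manifold and keep it pressed

ROBOT

A 7-joint arm with a two-finger parallel gripper is mounted at the origin on a cart in front of the work surface, level with it; the furniture and walls round the work are solid. World frame = base frame: x ahead of the robot, y to its left, z up, the work surface at z = 0. Lengths are in m, angles in rad, forces in N, time in s.
With the tool pointing down it reaches from about 0.4 to 0.85 m from the base axis. Payload 10.4 kg.
Tool frame: the origin (TCP) lies on the centre line of the jaws, within the pads' length; the fingertips stand 11 mm ahead of it and the grasp point (between the pads) lies 8 mm behind it (tip_reach is the distance from the TCP to the fingertips, in m); z points along the fingers, y is the line along which they close (so a half turn about z gives the same grasp; the last joint's range is limited). The gripper opens to 85 mm and grips with 20 to 120 N. Pads are 22 mm wide; open, the fingers measure 114 mm over their backs; the gripper's body (76 mm by 85 mm) begins 54 mm behind the grasp point. The pads swing forward as they close: fully open they stand 13 mm farther back than shut.
Start: joints at [1.233, 0.332, -0.065, 1.46, 0.022, 1.35, -0.088], TCP at [0.194, -0.594, 0.242] pointing down, gripper open.
Joint ranges: [-2.6, 2.6], [-0.5, 2.12], [-1.47, 1.34], [0.16, 2.42], [-1.27, 4.41], [0.06, 2.06], [-2.6, 2.6]. Speed limits (rad/s): [2.22, 2.22, 2.79, 2.79, 3.14, 3.14, 3.14].

INTERFACE

Orientations are given as a unit quaternion [x, y, z, w].
In Python, from workcell import get_obs, camera, hand_in, tip_reach gives the robot as it stands. The module is installed in compiled form; this text tells all that it offers.
- The arm moves only by the tool move_arm, never from a script. Its argument "plan" is a list of rows, each an object with "delta_pos": the shift along the tool's x, y, z in fractions of the full range, 1 being 0.8 m, a list of three; "turn": the turn, a rotation vector about the tool's x, y, z in shares of pi/2 rad (1.0 is pi/2 rad), a list of three; "fingers": the closure, from 0 (fully open) to 1 (shut). A call has 1 to 12 rows; each row is the pose to reach, as a shift and turn from the pose commanded when the call began, along the tool's axes at that moment; what a row does not reach only later rows make up. A row lasts 1/8 s, in which the tool goes at most 62.5 mm and 10.7 degrees, less where a joint would pass 70% of its speed; a pose out of reach is approached as far as the arm can. A call with a gripper value outside its range is refused whole. The fingers move at their own pace and stop on an object; "force" is the grip in N (left out, the last holds). Time passes only in rows, so rows that repeat a pose let the fingers close. It gives the time, the measured TCP pose, the force, the opening and the grip force at its end, in the units of the state.
- get_obs(): the state, without advancing time (a new reading comes with each control period).
- camera(name): name is "scene" or "top"; returns a dict with "color" (400x640x3 uint8, red, green, blue), "range_z" (400x640 float32, m along the optical axis (not along the pixel's ray), 0 where there is no reading), "fx", "fy", "cx", "cy" (pixels), "R" (3x3) and "t" (3): a world point X has camera coordinates R X + t. Camera axes: x right, y down, z forward; pixel columns grow to the right and rows downward; lengths in m; the calibration is good to about 2 mm. A picture is of the moment at which its call begins.
- hand_in(): hands the job in; it is judged then, once.
The state is a dict: "clock": time; "joint_pos": joint angles; "joint_velocities": joint speeds; "tau": joint torques, N m; "position": TCP position; "ee_rot": TCP orientation; "ft_force": force on the tool from outside, world axes, zero at the start; "torque": the same for the moment, N m; "grip_width": opening from 0.0 (shut) to 1.0 (fully open); "grasp_force": force on a finger pad.
Only numpy, scipy, OpenCV 4.12 (cv2) and the standard library are available. Lean on these libraries where they do the work, as an engineer would, in place of code of your own. Each camera call takes 0.05 s, during which the arm holds its last target. There are 200 camera calls.

TASK

The push knob of the two-line pressure test manifold is off and lies on the bench. Look which of the two gauges shows pressure, put the knob on the bare D-shaped spindle in front of that gauge, turned so that its flat meets the flat of the spindle and pushed on all the way, then press it fully down against its spring to feed the line and finish like that, with the gripper still holding the knob down. Never push the other line's spindle, and leave the loose things on the bench where they lie.

Things in the scene. Friction and masses are not known exactly. Their poses are not given: they have to be found in the camera images.
- knob: black die-cast knob lying bore down on the bench, 53 mm across, 48 mm high, 120 g: a fluted round skirt 20 mm high with an upright bar grip along its x axis on top. Origin at the centre of the underside, on the axis of the bore; z up; -x is the pointed nose of the bar, the side of the bore's flat. Fully on, the origin lies 18 mm below the spindle's top
- knob_grip (a point): middle of the knob's bar grip, 34 mm above its underside, axes as the knob's. The bar is 12 mm thick (y), reaches from 20 to 48 mm above the underside, and from a round tail at x = +22 mm to a pointed nose at x = -25 mm; a short white line on its top marks the nose end
- knob_bore (a point): mouth of the knob's blind D-shaped bore, at the centre of the underside, axes as the knob's: 18 mm deep, 19.4 mm round, its flat 3.7 mm from the axis on the nose (-x) side. It slides over a spindle when the two flats face the same way to about 5 degrees and jams when they are over 12 degrees off
- spindle_left_tip (a point): top centre of the left (+y, seen from the robot) valve spindle, 84 mm above the bench. Upright steel D-shaft, 18 mm round with one flat 3 mm from its axis, top edge broken 1 mm except at the flat, 26 mm showing above a brass hex gland nut 26 mm wide. The point's -x axis is where the flat faces; z up. Stiff to turn (0.4 Nm); it goes down when pushed
- spindle_right_tip (a point): top centre of the right (-y, seen from the robot) valve spindle, 84 mm above the bench. Upright steel D-shaft, 18 mm round with one flat 3 mm from its axis, top edge broken 1 mm except at the flat, 26 mm showing above a brass hex gland nut 26 mm wide. The point's -x axis is where the flat faces; z up. Stiff to turn (0.4 Nm); it goes down when pushed
- press_left (a joint): how far the left spindle is pushed down, in m: 0 up, 0.006 at its hard stop. The return spring needs 3 N to start and 6 N at the stop
- press_right (a joint): how far the right spindle is pushed down, in m: 0 up, 0.006 at its hard stop. The return spring needs 3 N to start and 6 N at the stop
- spindle_left: the left spindle itself; origin on its axis at the top of the gland nut, 26 mm below its top; axes as at its top
- spindle_right: the right spindle itself; origin on its axis at the top of the gland nut, 26 mm below its top; axes as at its top
- gauge_1: one of two equal pressure gauges on the rear step of the manifold, one straight behind each spindle (58 mm behind it); which stands left and which right varies. Steel case 64 mm wide, white dial leaning back and facing the robot, its top 93 mm above the bench. Origin at the foot of its brass stem, 30 mm above the bench
- gauge_2: one of two equal pressure gauges on the rear step of the manifold, one straight behind each spindle (58 mm behind it); which stands left and which right varies. Steel case 64 mm wide, white dial leaning back and facing the robot, its top 93 mm above the bench. Origin at the foot of its brass stem, 30 mm above the bench
- needle_1 (a joint): needle of gauge_1, in rad: 0 at the zero mark at the dial's lower left, growing clockwise as pressure rises, 4.71 at full scale. It shows the supply pressure ahead of the valve and does not move when the valve is pressed; a line without pressure reads below 0.1
- needle_2 (a joint): needle of gauge_2, in rad: 0 at the zero mark at the dial's lower left, growing clockwise as pressure rises, 4.71 at full scale. It shows the supply pressure ahead of the valve and does not move when the valve is pressed; a line without pressure reads below 0.1
- manifold: the fixed test manifold: aluminium valve block (56 x 184 mm, top 48 mm above the bench) with a lower step (30 mm) behind it for the gauges, on a steel base plate 150 x 215 mm; a plugged iron tee under test sticks out 200 mm from the middle at the -y end. Origin on the bench midway between the spindles (at y = +50 and -50 mm); front faces -x
- copper_elbow_2: loose copper pipe elbow, 55 x 55 x 26 mm, to the left of the knob; origin at the centre of its underside
- spanner: loose combination spanner lying flat, 28 x 197 x 9 mm; origin at the centre of its underside
- copper_elbow: loose copper pipe elbow, 49 x 49 x 22 mm, to the right of the knob; origin at the centre of its underside
Mind the look-alikes: they are no part of the job. Of the things that look like the knob, take the one that is farthest to the robot's left at the start.

How it is judged:
By the outcome, as a careful person would: the job done as asked, in the order asked, and still so for the second after the job is handed in, while the arm keeps its last pose, push and grip.
It also fails if it takes over 32 s, if anything falls off the work surface, if the arm or the gripper's body presses on something with over 40 N, if the wrist force passes 120 N, or if a joint passes its speed limit or range.

## Working session

There is one attempt and no reset: what is moved stays moved. The work goes in short steps, Python scripts to look and compute and a tool call to move; the robot and the scene stay as the last step left them, time stands still between calls to the robot, and variables do not carry over. Pictures are saved under pics/ and viewed, at most 10 in all, crops included, and the job is handed in when it is done.

Besides the shell and the picture viewer there is one more tool, called after "Request:" by a JSON object that holds its "api" and its "payload", one argument or row to a line. move_arm: Moves the arm, as the interface text tells. Its arguments: {"type":"object","properties":{"plan":{"type":"array","items":{"type":"object","properties":{"delta_pos":{"type":"array","items":{"type":"number"}},"turn":{"type":"array","items":{"type":"number"}},"fingers":{"type":"number"}}}},"force":{"type":"number"}},"required":["plan"]}

```bash
mkdir -p pics
cat > h.py <<'E'
import numpy as np, cv2
from workcell import get_obs, camera, hand_in, tip_reach
def pts(c):
    z=c["range_z"]; v,u=np.indices(z.shape)
    P=np.stack([(u-c["cx"])/c["fx"]*z,(v-c["cy"])/c["fy"]*z,z],-1)
    return (P-c["t"])@c["R"]
def ray(c,u,v,h):
    R,t=np.array(c["R"]),np.array(c["t"]); o=-R.T@t
    d=R.T@np.array([(u-c["cx"])/c["fx"],(v-c["cy"])/c["fy"],1]); return o+d*(h-o[2])/d[2]
def proj(c,X):
    p=np.array(c["R"])@np.array(X)+c["t"]; return c["fx"]*p[0]/p[2]+c["cx"],c["fy"]*p[1]/p[2]+c["cy"]
E
python3 - <<'E'
from h import *
o=get_obs();print(o,tip_reach)
import pickle
d={}
for n in("scene","top"):
    c=camera(n);d[n]=c;cv2.imwrite(f"pics/{n}0.png",c["color"][...,::-1]);print(n,c["fx"],c["cx"],c["cy"],c["R"],-np.array(c["R"]).T@c["t"])
pickle.dump(d,open("c0.pkl","wb"))
E
```

```text
{'clock': 0.0, 'joint_pos': array([ 1.23344516,  0.3328767 , -0.06471911,  1.46095369,  0.0215854 ,
        1.3499195 , -0.08851119]), 'joint_velocities': array([-1.61887696e-03,  8.07970294e-04,  1.51957418e-03, -1.33486464e-03,
       -9.18172525e-04,  2.79542657e-04,  8.28763915e-05]), 'tau': array([ 1.74144202e-05, -6.25442290e+01,  4.91496362e-02, -3.91606200e+01,
        1.61062792e-02,  9.77251417e-03,  1.61223193e-05]), 'position': array([ 0.19338182, -0.5939379 ,  0.24150705]), 'ee_rot': array([ 9.87639784e-01,  1.56739024e-01, -1.38602193e-04, -7.17877506e-04]), 'ft_force': array([0.61127871, 0.62131609, 1.4839595 ]), 'torque': array([0.0352365 , 0.01580369, 0.02521558]), 'grasp_force': 0.0, 'grip_width': 1.0001914637373248} 0.011
scene 376.5840650720501 324.1273009055176 194.64501989845704 [[-0.8414966  -0.54025974  0.00169621]
 [-0.39705483  0.6163086  -0.68008174]
 [ 0.3663754  -0.57295997 -0.73313433]] [0.18240402 0.30969395 0.75917224]
top 413.13933072975635 318.0429933059426 193.9035464929121 [[ 1.47492985e-03 -9.99694207e-01 -2.46843661e-02]
 [-9.96073151e-01  7.16416307e-04 -8.85311472e-02]
 [ 8.85217593e-02  2.47180116e-02 -9.95767502e-01]] [ 0.43080859 -0.21615321  0.97681928]
```

View pics/scene0.png

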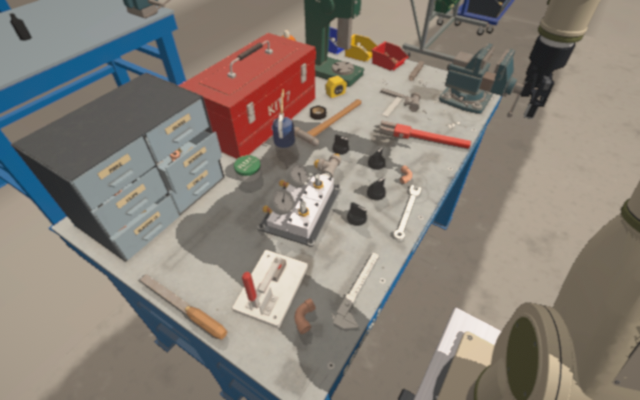

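View pics/top0.png

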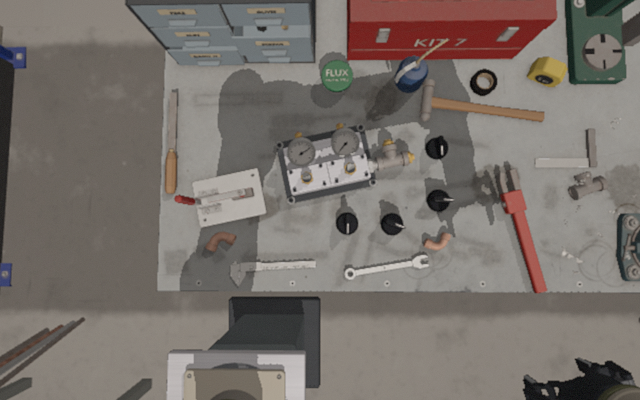

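The top picture shows four knob-like things, at (347,222), (392,225), (438,201) and (437,148). Image left is +y, so the one farthest to the robot's left is (347,222). The gauges are at (300,150) and (344,141), and the spindles at about (307,177) and (350,168). I'll enlarge these areas to check.

Run:
```python
from h import *; import pickle
d=pickle.load(open("c0.pkl","rb"))
t=d["top"]["color"][...,::-1]; s=d["scene"]["color"][...,::-1]
cv2.imwrite("pics/topc.png",cv2.resize(t[120:245,270:420],None,fx=4.8,fy=4.8,interpolation=cv2.INTER_CUBIC))
cv2.imwrite("pics/scenec.png",cv2.resize(s[145:245,255:385],None,fx=6,fy=6,interpolation=cv2.INTER_CUBIC))
for n,(u,v) in dict(knob=(347,222),spL=(307,177),spR=(350,168)).items():
    P=pts(d["top"])[v-3:v+4:3,u-3:u+4:3]; print(n,np.round(P.reshape(-1,3),3).tolist())
```

```text
knob [[0.458, -0.252, 0.02], [0.457, -0.258, 0.051], [0.457, -0.265, 0.047], [0.451, -0.252, 0.018], [0.45, -0.258, 0.049], [0.45, -0.265, 0.049], [0.444, -0.252, 0.018], [0.443, -0.258, 0.047], [0.443, -0.265, 0.046]]
spL [[0.554, -0.163, 0.08], [0.554, -0.17, 0.083], [0.554, -0.176, 0.084], [0.547, -0.163, 0.082], [0.548, -0.17, 0.08], [0.549, -0.176, 0.073], [0.544, -0.162, 0.06], [0.544, -0.168, 0.057], [0.544, -0.175, 0.057]]
spR [[0.574, -0.257, 0.079], [0.574, -0.264, 0.082], [0.574, -0.27, 0.083], [0.568, -0.258, 0.073], [0.568, -0.264, 0.076], [0.57, -0.271, 0.061], [0.564, -0.258, 0.059], [0.564, -0.265, 0.057], [0.563, -0.271, 0.061]]
```

View pics/topc.png

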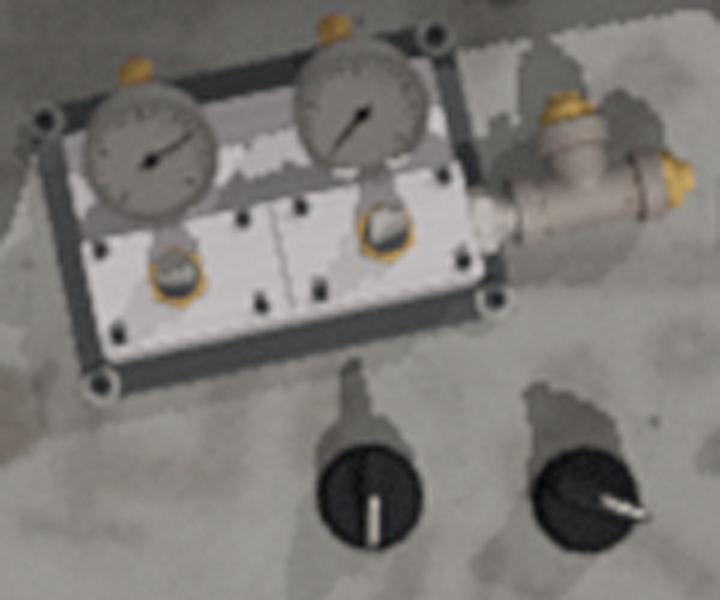

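View pics/scenec.png

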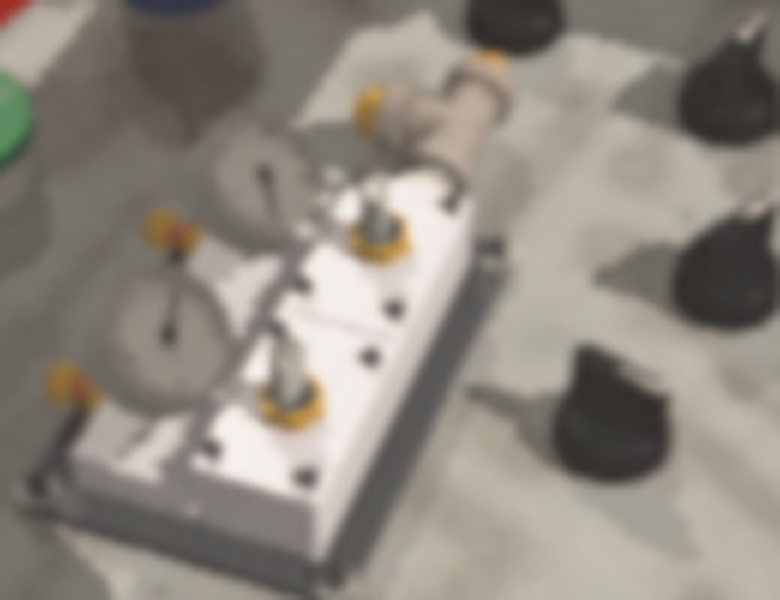

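The left gauge's needle points to the upper right, so that line has pressure. The right gauge's needle sits at its zero mark at the lower left. The target is therefore the left spindle, at top pixel (307,177). The knob farthest left, at (347,222), has a full bar and a white nose line pointing down in the image (-x). Next I'll measure the D flat and the knob's pose.

Run:
```python
from h import *; import pickle
d=pickle.load(open("c0.pkl","rb"))
t=d["top"];s=d["scene"]
def crop(c,u,v,r,k): return cv2.resize(c["color"][v-r:v+r,u-r:u+r,::-1],(k,k),interpolation=cv2.INTER_CUBIC)
us,vs=[int(round(a)) for a in proj(s,[0.553,-0.168,0.078])]
cv2.imwrite("pics/spin.png",np.hstack([crop(t,307,177,10,390),crop(s,us,vs,10,390)])); print(us,vs)
P=pts(t)
np.set_printoptions(linewidth=200)
print(np.round(P[170:185,300:315,2]*1000).astype(int))
print(t["color"][170:185,300:315].mean(-1).astype(int))
# knob: top height & axis from white line, bar and skirt
K=P[205:240,330:365]; z=K[...,2]; 
bar=K[(z>.04)&(z<.056)]; sk=K[(z>.014)]
print("bar top z",np.median(bar[:,2]),"n",len(bar),"c",bar.mean(0),cv2.minAreaRect(bar[:,:2].astype(np.float32)))
print("axis",cv2.fitLine(bar[:,:2].astype(np.float32),cv2.DIST_L2,0,.01,.01).ravel())
g=t["color"][205:240,330:365].astype(int); m=g.max(-1)<60
print("dark circle",cv2.minEnclosingCircle(np.argwhere(m)[:,::-1].astype(np.float32)))
w=g[...,:].mean(-1)>100; w&=(z>.03); 
print("white",K[w].mean(0),np.argwhere(w)[:,::-1]+[330,205])
# same in scene
Ps=pts(s); m=(abs(Ps[...,0]-.45)<.04)&(abs(Ps[...,1]+.258)<.04)
b=Ps[m&(Ps[...,2]>.042)&(Ps[...,2]<.056)]; print("scene bar",len(b),b.mean(0),cv2.fitLine(b[:,:2].astype(np.float32),cv2.DIST_L2,0,.01,.01).ravel(),b.min(0),b.max(0))
for n,y in(("L",(.553,-.168)),("R",(.57,-.262))):
  for c,Q in(("top",P),("scene",Ps)):
    q=Q[(np.hypot(Q[...,0]-y[0],Q[...,1]-y[1])<.016)&(Q[...,2]>.079)&(Q[...,2]<.09)]; print(n,c,len(q),q.mean(0),q.min(0),q.max(0))
```

```text
301 204
[[46 48 47 46 47 50 47 47 48 47 49 47 46 50 50]
 [48 49 48 49 48 58 58 55 48 45 45 47 47 48 46]
 [47 45 45 47 57 82 85 81 83 62 58 46 46 47 46]
 [44 49 48 82 83 84 81 84 80 85 55 56 48 45 46]
 [46 46 54 85 80 83 84 83 81 84 84 57 57 44 47]
 [48 56 57 83 81 82 84 83 84 83 86 56 58 47 45]
 [47 55 57 80 83 82 86 84 83 82 83 57 58 46 48]
 [45 57 60 81 82 81 78 80 75 75 73 57 58 47 47]
 [51 48 60 62 63 62 64 61 59 56 59 59 55 58 46]
 [47 45 60 58 55 59 56 57 57 56 57 55 55 58 47]
 [50 46 59 59 60 58 58 57 57 59 57 57 54 46 45]
 [47 47 58 56 57 58 59 58 58 57 55 54 48 49 47]
 [48 48 47 50 56 58 58 59 56 56 55 47 51 47 45]
 [49 48 46 47 49 45 50 59 60 55 48 49 45 46 48]
 [47 50 43 49 50 49 45 46 47 46 46 47 49 46 48]]
[[189 168 132 129 130 131 131 131 132 130 130 165 188 188 188]
 [177 149 131 131 127 119 115 120 128 132 129 165 188 187 184]
 [168 134 131 126 116 108 105 110 114 118 123 160 187 186 184]
 [171 132 125 114 105 108 110 106 101 109 125 153 177 188 186]
 [169 123 109 107 106 108 108 105 102 102 114 142 173 187 187]
 [166 122 112 109 109 108 103 100 117 126 105 125 171 18
[... 1113 characters left out ...]
231]
 [347 232]
 [348 232]]
scene bar 81 [ 0.44379101 -0.25822439  0.04745957] [ 0.99920887 -0.03977006  0.443791   -0.2582244 ] [ 0.42048781 -0.26631334  0.04224815] [ 0.46591975 -0.25140131  0.05132461]
L top 39 [ 0.552759   -0.16809232  0.08281064] [ 0.54742766 -0.17645652  0.07973328] [ 0.55854351 -0.1608568   0.08644484]
L scene 29 [ 0.54879015 -0.16636201  0.08370084] [ 0.54415128 -0.17302243  0.08025577] [ 0.55647242 -0.15825207  0.08745408]
R top 37 [ 0.57384924 -0.26439814  0.08289238] [ 0.56698003 -0.27245965  0.08081489] [ 0.58038841 -0.25713132  0.08480394]
R scene 28 [ 0.56945332 -0.26215992  0.08334808] [ 0.56280143 -0.27129121  0.07905203] [ 0.57706788 -0.25503119  0.0873775 ]
```

View pics/spin.png

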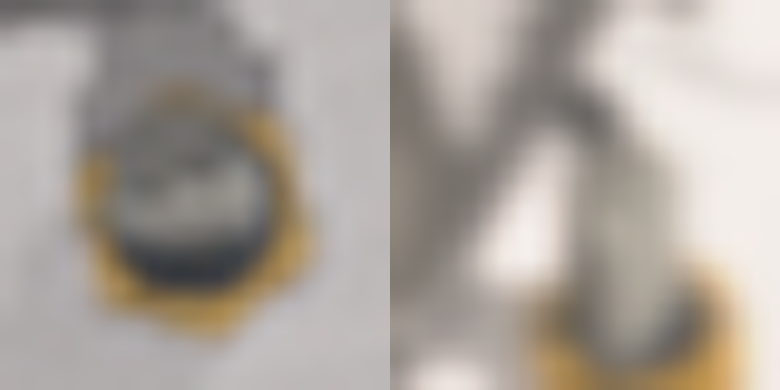

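The rows are not in the units I measure in: shifts go in shares of 0.8 m and turns go in shares of pi/2 rad. I convert before sending: 0.344 m / 0.8 = 0.43, -0.24 m / 0.8 = -0.3, 0.354 rad / 1.5708 = 0.2254.

Request:
{"api": "move_arm", "payload": {
  "plan": [
    {"delta_pos": [0.43, -0.3, 0.125], "turn": [0, 0, 0.2254], "fingers": 0.45},
    {"delta_pos": [0.43, -0.3, 0.125], "turn": [0, 0, 0.2254], "fingers": 0.45},
    {"delta_pos": [0.43, -0.3, 0.125], "turn": [0, 0, 0.2254], "fingers": 0.45},
    {"delta_pos": [0.43, -0.3, 0.125], "turn": [0, 0, 0.2254], "fingers": 0.45},
    {"delta_pos": [0.43, -0.3, 0.125], "turn": [0, 0, 0.2254], "fingers": 0.45},
    {"delta_pos": [0.43, -0.3, 0.125], "turn": [0, 0, 0.2254], "fingers": 0.45},
    {"delta_pos": [0.43, -0.3, 0.125], "turn": [0, 0, 0.2254], "fingers": 0.45},
    {"delta_pos": [0.43, -0.3, 0.125], "turn": [0, 0, 0.2254], "fingers": 0.45},
    {"delta_pos": [0.43, -0.3, 0.125], "turn": [0, 0, 0.2254], "fingers": 0.45},
    {"delta_pos": [0.43, -0.3, 0.125], "turn": [0, 0, 0.2254], "fingers": 0.45}
  ],
  "force": 60
}}

```text
clock: 1.35
position: [0.4456, -0.261, 0.1425]
ee_rot: [1.0, -0.021, -0.0, 0.0]
ft_force: [0.2, -1.2, -0.3]
grip_width: 0.543
grasp_force: 0.0
```

Run:
```python
from h import *; import pickle
np.set_printoptions(linewidth=200,suppress=True,precision=4)
o=get_obs();print(o["joint_pos"],o["position"])
d={}
for n,N in(("top",10),("scene",5)):
    cs=[camera(n) for _ in range(N)]; c=cs[0]
    c["color"]=np.mean([x["color"] for x in cs],0); c["range_z"]=np.mean([x["range_z"] for x in cs],0); d[n]=c
pickle.dump(d,open("c1.pkl","wb"))
t=d["top"];P=pts(t);s=d["scene"]
print((P[170:181,300:315,2]*1000).round(0).astype(int))
print((P[161:172,343:358,2]*1000).round(0).astype(int))
for nm,(r0,r1,c0,c1) in dict(L=(174,181,304,310),R=(165,172,347,354)).items():
    e=[]
    for c in range(c0,c1):
        z=P[r0:r1,c,2]; i=np.where(z<.070)[0][0]; f=(z[i-1]-.070)/(z[i-1]-z[i]); e.append((c,r0+i-1+f))
    e=np.array(e); print(nm,e[:,1],np.degrees(np.arctan(np.polyfit(e[:,0],e[:,1],1)[0])))
cv2.imwrite("pics/st1.png",np.hstack([cv2.resize(t["color"][130:250,290:410,::-1],(390,390)),cv2.resize(s["color"][160:260,300:400,::-1],(390,390))]))
```

```text
[ 0.725   0.1957 -0.3129  1.856   0.0679  1.1    -1.2255] [ 0.4456 -0.261   0.1425]
[[ 47  48  47  47  48  47  47  47 141  47 140  47  46  47  47]
 [ 47  47  47  46  47  56  57  56  47  48  48  48  47  47  47]
 [ 47  46  48  47  57  83  83  83  83  57  55  47  46  47  48]
 [ 47  47  47  82  83  82  83  83  84  84  57  57 140  48  47]
 [ 47  47  57  83  83  83  83  83  83 173  82  57  57  48  47]
 [ 48  58 149  84  83  83  83  83  83  84  82  58 148  47  47]
 [ 46  56 149  83  82  83  83  82  83  84  82  57  57  47  47]
 [ 48  56  57  81  81  80  79  78  76  75  73  59  57  48  47]
 [ 47  47  57  59  63  62  61  61  60  59  58  57  57  56  47]
 [ 47  47  57  57  58  58 149  59  57 150  58  57  57  56  47]
 [ 47  48  57  58  58  58  58  57  59  57  58  57  57 139  47]]
[[ 46  47  47  47  47  47  47  47  48  47  47  48  46  47  47]
 [ 47  46  48  46  47  57  56  83 173  83  47  48  48  47  47]
 [140  47 141  47  56  82  83  84  84  84  83  81  55  47  46]
 [ 47  47  48  57  57  83  83  83  83  83  83  84  57  47  47]
 [ 47  47  57  56  83  83  83  84  83  83  83  83  57  47  48]
 [141 228 451 485  83 172  83  82 173  83  83  77  58  47  48]
 [137 405 494 492 490 489 363  83  83  78  69  58  58  56  48]
 [317 546 498 497 495 493 492 490 489 363  58  58  58  57  48]
 [410 501 500 499 498 497 496 495 494 491 489 484  58 150  47]
 [503 503 503 502 501 500 498 497 497 495 494 492 490 487  48]
 [552 504 552 504 502 502 501 501 499 498 497 496 494 493 539]]
L [177.6166 177.5595 177.5091 177.4713 177.3966 177.3212] -3.27565343768097Traceback (most recent call last):
  File "<stdin>", line 15, in <module>
IndexError: index 0 is out of bounds for axis 0 with size 0
```

Run:
```python
from h import *; import pickle
np.set_printoptions(linewidth=200,suppress=True,precision=4)
c0=pickle.load(open("c0.pkl","rb"));
d={}
for n,N in(("top",12),("scene",6)):
    cs=[camera(n) for _ in range(N)]; c=cs[0]
    z=np.array([x["range_z"] for x in cs]); z[z==0]=np.nan
    c["color"]=np.mean([x["color"] for x in cs],0); c["range_z"]=np.nanmedian(z,0); d[n]=c
pickle.dump(d,open("c1.pkl","wb"))
t=d["top"];P=pts(t);s=d["scene"];Ps=pts(s)
F=np.vstack([P[177,303:311],P[178,304:309]])
print(F)
A=np.c_[F[:,1],np.ones(len(F))]; k=np.linalg.lstsq(A,F[:,0],rcond=None)[0]; print("all: x=",k,"yaw",-np.degrees(np.arctan(k[0])),F[:,0]-A@k)
F=P[177,303:311];k=np.polyfit(F[:,1],F[:,0],1);print("row177 yaw",-np.degrees(np.arctan(k[0])))
# top-face & circle from the top face boundary
u,v=[int(round(a)) for a in proj(s,[0.550,-0.167,0.078])]
print(u,v);print((Ps[v-8:v+9,u-8:u+9,2]*1000).round(0))
cv2.imwrite("pics/st1.png",np.hstack([cv2.resize(t["color"][130:250,290:410,::-1],(390,390)),cv2.resize(s["color"][160:260,300:400,::-1],(390,390))]))
```

```text
[[ 0.5475 -0.161   0.0815]
 [ 0.5476 -0.1631  0.0811]
 [ 0.5477 -0.1653  0.0799]
 [ 0.5478 -0.1674  0.0795]
 [ 0.548  -0.1695  0.0779]
 [ 0.548  -0.1717  0.0777]
 [ 0.5482 -0.1739  0.0762]
 [ 0.5485 -0.1759  0.0738]
 [ 0.5476 -0.1621  0.0634]
 [ 0.5478 -0.1643  0.0623]
 [ 0.5478 -0.1665  0.0619]
 [ 0.5479 -0.1687  0.0611]
 [ 0.5481 -0.1709  0.06  ]]
all: x= [-0.0564  0.5384] yaw 3.2286051251521686 [ 0.     -0.     -0.     -0.0001 -0.     -0.0001 -0.      0.0002  0.0001  0.0001  0.     -0.     -0.    ]
row177 yaw 3.4787913146809024
302 204
[[29. 30. 30. 30. 31. 31. 31. 30. 49. 49. 49. 49. 49. 48. 48. 48. 49.]
 [31. 29. 31. 30. 31. 31. 30. 48. 48. 49. 49. 48. 48. 50. 48. 49. 48.]
 [30. 30. 31. 30. 31. 30. 31. 54. 54. 49. 48. 48. 49. 48. 48. 48. 48.]
 [31. 31. 30. 30. 30. 30. 53. 53. 54. 52. 49. 49. 48. 49. 48. 48. 48.]
 [60. 31. 30. 30. 30. 31. 53. 54. 53. 51. 49. 49. 48. 48. 49. 49. 49.]
 [59. 30. 31. 30. 29. 49. 48. 83. 84. 84. 85. 85. 48. 49. 48. 48. 49.]
 [57. 29. 30. 31. 48. 48. 83. 85. 85. 84. 84. 84. 50. 49. 48. 49. 48.]
 [56. 31. 30. 30. 48. 47. 84. 85. 85. 85. 84. 82. 49. 48. 49. 48. 49.]
 [55. 30. 31. 47. 49. 48. 85. 84. 84. 84. 82. 78. 49. 47. 49. 48. 49.]
 [55. 30. 30. 48. 48. 48. 82. 84. 84. 83. 79. 75. 69. 48. 48. 48. 48.]
 [55. 30. 48. 49. 47. 48. 78. 82. 81. 79. 75. 71. 65. 48. 48. 48. 48.]
 [30. 30. 49. 49. 49. 48. 75. 78. 78. 76. 72. 68. 64. 58. 49. 48. 48.]
 [30. 48. 48. 48. 49. 59. 71. 73. 76. 73. 69. 65. 60. 60. 59. 49. 48.]
 [48. 48. 48. 49. 57. 58. 66. 70. 72. 69. 65. 61. 59. 58. 59. 48. 48.]
 [47. 49. 49. 48. 48. 59. 61. 66. 67. 66. 62. 59. 58. 59. 58. 48. 48.]
 [49. 47. 49. 49. 47. 59. 59. 62. 63. 63. 59. 58. 59. 59. 58. 58. 48.]
 [49. 49. 48. 48. 49. 58. 59. 60. 60. 60. 59. 59. 59. 58. 58. 56. 47.]][ WARN:0@26.972] global loadsave.cpp:1063 imwrite_ Unsupported depth image for selected encoder is fallbacked to CV_8U.
```

View pics/st1.png

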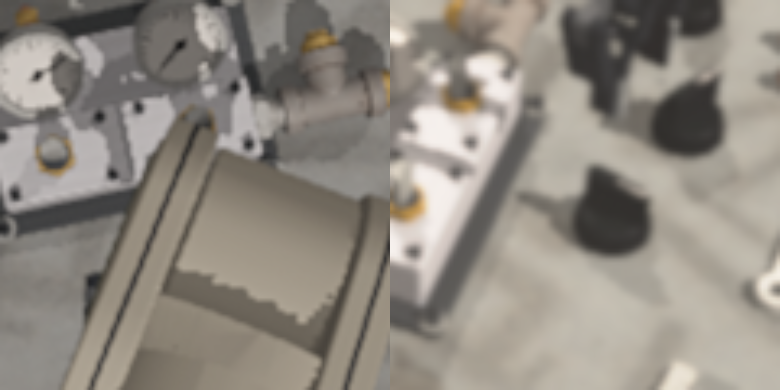

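The picture shows the left spindle clear at top (304,177), with its gripper-side view blocked only over the knob. The knob is untouched at scene (355,217). Next I descend and grip.

Converted, 0.1065 m / 0.8 = 0.1331, -0.0015 m / 0.8 = -0.0019.

Request:
{"api": "move_arm", "payload": {
  "plan": [
    {"delta_pos": [0.0019, -0.0019, 0.075], "turn": [0, 0, 0], "fingers": 0.45},
    {"delta_pos": [0.0019, -0.0019, 0.1125], "turn": [0, 0, 0], "fingers": 0.45},
    {"delta_pos": [0.0019, -0.0019, 0.1331], "turn": [0, 0, 0], "fingers": 0.45},
    {"delta_pos": [0.0019, -0.0019, 0.1331], "turn": [0, 0, 0], "fingers": 0.45},
    {"delta_pos": [0.0019, -0.0019, 0.1331], "turn": [0, 0, 0], "fingers": 1},
    {"delta_pos": [0.0019, -0.0019, 0.1331], "turn": [0, 0, 0], "fingers": 1},
    {"delta_pos": [0.0019, -0.0019, 0.1331], "turn": [0, 0, 0], "fingers": 1},
    {"delta_pos": [0.0019, -0.0019, 0.1331], "turn": [0, 0, 0], "fingers": 1},
    {"delta_pos": [0.0019, -0.0019, 0.1331], "turn": [0, 0, 0], "fingers": 1}
  ],
  "force": 80
}}

```text
clock: 4.12
position: [0.4488, -0.2587, 0.0372]
ee_rot: [1.0, -0.02, 0.001, 0.001]
ft_force: [-1.1, 0.2, 6.6]
grip_width: 0.12
grasp_force: 79.2
```

Converted, -0.113 m / 0.8 = -0.1413, 0.0977 m / 0.8 = 0.1221, -0.098 rad / 1.5708 = -0.0624.

Request:
{"api": "move_arm", "payload": {
  "plan": [
    {"delta_pos": [0, 0, -0.0375], "turn": [0, 0, 0], "fingers": 1},
    {"delta_pos": [0, 0, -0.0938], "turn": [0, 0, 0], "fingers": 1},
    {"delta_pos": [0, 0, -0.1413], "turn": [0, 0, 0], "fingers": 1},
    {"delta_pos": [0.05, -0.05, -0.1413], "turn": [0, 0, -0.0318], "fingers": 1},
    {"delta_pos": [0.0938, -0.0925, -0.1413], "turn": [0, 0, -0.0624], "fingers": 1},
    {"delta_pos": [0.1221, -0.12, -0.1413], "turn": [0, 0, -0.0624], "fingers": 1},
    {"delta_pos": [0.1221, -0.12, -0.1413], "turn": [0, 0, -0.0624], "fingers": 1},
    {"delta_pos": [0.1221, -0.12, -0.1413], "turn": [0, 0, -0.0624], "fingers": 1}
  ],
  "force": 80
}}

```text
clock: 5.12
position: [0.5487, -0.1668, 0.1488]
ee_rot: [1.0, 0.029, -0.0, 0.0]
ft_force: [-1.1, -1.0, -1.6]
grip_width: 0.12
grasp_force: 78.2
```

Run:
```python
from h import *; import pickle
np.set_printoptions(linewidth=200,suppress=True,precision=4)
o=get_obs();print(o["joint_pos"],o["position"],o["ft_force"])
d={}
for n,N in(("top",2),("scene",6)):
    cs=[camera(n) for _ in range(N)]; c=cs[0]
    z=np.array([x["range_z"] for x in cs]); z[z==0]=np.nan
    c["color"]=cs[0]["color"]; c["range_z"]=np.nanmedian(z,0); d[n]=c
pickle.dump(d,open("c2.pkl","wb"))
t=d["top"];s=d["scene"]
u,v=[int(round(a)) for a in proj(s,[0.550,-0.167,0.11])];print(u,v)
cv2.imwrite("pics/st2.png",np.hstack([cv2.resize(t["color"][120:240,250:370,::-1],(390,390)),cv2.resize(s["color"][v-25:v+25,u-25:u+25,::-1],(390,390),interpolation=cv2.INTER_CUBIC)]))
```

```text
[ 0.5485  0.3189 -0.3968  1.6999  0.1338  1.1498 -1.3978] [ 0.5487 -0.1668  0.1488] [-1.1192 -1.0226 -1.5527]
302 195<stdin>:8: RuntimeWarning: All-NaN slice encountered
```

View pics/st2.png

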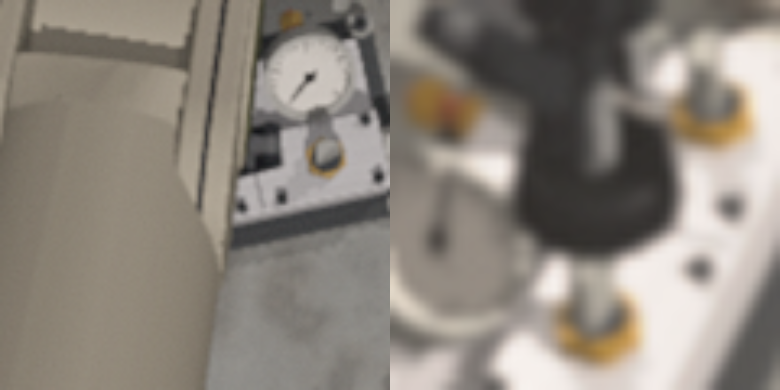

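The knob is held upright over the left spindle, with its skirt at about scene (303,190) and the spindle visible below it. The arm blocks the top view. I'll compare the skirt and spindle axes within the scene camera's own frame.

Run:
```python
from h import *; import pickle
from scipy.optimize import least_squares
np.set_printoptions(linewidth=200,suppress=True,precision=4)
c0=pickle.load(open("c0.pkl","rb"));c1=pickle.load(open("c1.pkl","rb"));c2=pickle.load(open("c2.pkl","rb"))
def fit(P,r,c):
    f=lambda p:(np.hypot(P[:,0]-p[0],P[:,1]-p[1])-(r if r else p[2]))
    s=least_squares(f,list(c)+([] if r else [.026]),loss="soft_l1",f_scale=.0007); return s.x,np.median(abs(s.fun)),len(P)
S=pts(c1["scene"]).reshape(-1,3)
# flat: spindle side points; split flat / round by iterating
q=S[(np.hypot(S[:,0]-.548,S[:,1]+.1665)<.013)&(S[:,2]>.061)&(S[:,2]<.081)]
def dshape(p):  # cx,cy,yaw
    X=(q[:,0]-p[0])*np.cos(p[2])+(q[:,1]-p[1])*np.sin(p[2]);Y=-(q[:,0]-p[0])*np.sin(p[2])+(q[:,1]-p[1])*np.cos(p[2])
    return np.maximum(np.hypot(X,Y)-.009,-X-.003)
for y0 in(-.3,0,.3):
    r=least_squares(dshape,[.548,-.1665,y0],loss="soft_l1",f_scale=.0007); print("spindle scene",r.x[:2],np.degrees(r.x[2]),r.cost*1e6,len(q))
print(np.c_[q,1e3*r.fun][::4])
T=pts(c1["top"]).reshape(-1,3); qt=T[(np.hypot(T[:,0]-.5507,T[:,1]+.1682)<.014)&(T[:,2]>.079)&(T[:,2]<.087)];
K=pts(c2["scene"]).reshape(-1,3); dk=c2["scene"]["color"].reshape(-1,3).max(-1)<75
for a,b in((.114,.131),(.116,.129)):
    k=K[(np.hypot(K[:,0]-.548,K[:,1]+.1665)<.034)&(K[:,2]>a)&(K[:,2]<b)]; k=k[np.hypot(k[:,0]-.548,k[:,1]+.1665)>.021]
    print("skirt",fit(k,0,(.548,-.1665)),fit(k,.0262,(.548,-.1665)),k[:,2].min())
# knob on the bench, scene frame, same fit
K=pts(c1["scene"]).reshape(-1,3); k=K[(np.hypot(K[:,0]-.4446,K[:,1]+.2585)<.034)&(K[:,2]>.003)&(K[:,2]<.016)]
print("bench skirt",fit(k,0,(.4446,-.2585)))
```

```text
spindle scene [ 0.5477 -0.168 ] 2.7392703594735868 1.1176456970958664 35
spindle scene [ 0.5477 -0.168 ] 2.7392660662609614 1.1176456970950557 35
spindle scene [ 0.5477 -0.168 ] 2.7392641454904743 1.1176456970954187 35
[[ 0.5451 -0.172   0.0777 -0.2769]
 [ 0.5513 -0.1599  0.0782 -0.091 ]
 [ 0.5459 -0.1766  0.0654 -0.2114]
 [ 0.5445 -0.1625  0.0762 -0.0705]
 [ 0.5517 -0.1599  0.0706  0.1199]
 [ 0.5447 -0.1665  0.0685 -0.1001]
 [ 0.5453 -0.1592  0.0716  0.0992]
 [ 0.5484 -0.159   0.0662  0.0794]
 [ 0.5487 -0.1591  0.0621 -0.043 ]]
skirt (array([ 0.5465, -0.1688,  0.0253]), np.float64(0.0008583278333695078), 141) (array([ 0.5472, -0.1698]), np.float64(0.000847617523254917), 141) 0.11430925724026922
skirt (array([ 0.5462, -0.1687,  0.0251]), np.float64(0.0006686411651831807), 112) (array([ 0.547 , -0.1697]), np.float64(0.000771844843583152), 112) 0.1161302879254852
bench skirt (array([ 0.446 , -0.2605,  0.0258]), np.float64(0.0006849898403970232), 87)
```

Converted, 0.031 m / 0.8 = 0.0388, 0.0014 m / 0.8 = 0.0018.

Request:
{"api": "move_arm", "payload": {
  "plan": [
    {"delta_pos": [0.0018, -0.001, 0.0125], "turn": [0, 0, 0], "fingers": 1},
    {"delta_pos": [0.0018, -0.001, 0.025], "turn": [0, 0, 0], "fingers": 1},
    {"delta_pos": [0.0018, -0.001, 0.0313], "turn": [0, 0, 0], "fingers": 1},
    {"delta_pos": [0.0018, -0.001, 0.035], "turn": [0, 0, 0], "fingers": 1},
    {"delta_pos": [0.0018, -0.001, 0.0388], "turn": [0, 0, 0], "fingers": 1},
    {"delta_pos": [0.0018, -0.001, 0.0388], "turn": [0, 0, 0], "fingers": 1}
  ]
}}

```text
clock: 6.28
position: [0.5506, -0.1654, 0.1178]
ee_rot: [1.0, 0.029, 0.0, 0.0]
ft_force: [0.1, -0.2, -1.9]
grip_width: 0.12
grasp_force: 78.3
```

Converted, 0.006 m / 0.8 = 0.0075, 0.003 m / 0.8 = 0.0038.

Request:
{"api": "move_arm", "payload": {
  "plan": [
    {"delta_pos": [0, 0, 0.0038], "turn": [0, 0, 0], "fingers": 1},
    {"delta_pos": [0, 0, 0.0075], "turn": [0, 0, 0], "fingers": 1},
    {"delta_pos": [0, 0, 0.0075], "turn": [0, 0, 0], "fingers": 1}
  ]
}}

```text
clock: 6.65
position: [0.5505, -0.1654, 0.1116]
ee_rot: [1.0, 0.029, -0.0, 0.0]
ft_force: [-0.0, -2.2, -2.1]
grip_width: 0.119
grasp_force: 78.2
```

Converted, 0.008 m / 0.8 = 0.01, 0.006 m / 0.8 = 0.0075.

Request:
{"api": "move_arm", "payload": {
  "plan": [
    {"delta_pos": [0, 0.0004, 0.0038], "turn": [0, 0, 0], "fingers": 1},
    {"delta_pos": [0, 0.0004, 0.0075], "turn": [0, 0, 0], "fingers": 1},
    {"delta_pos": [0, 0.0004, 0.01], "turn": [0, 0, 0], "fingers": 1},
    {"delta_pos": [0, 0.0004, 0.01], "turn": [0, 0, 0], "fingers": 1}
  ],
  "force": 110
}}

```text
clock: 7.15
position: [0.5505, -0.1655, 0.1036]
ee_rot: [1.0, 0.029, -0.0, -0.0]
ft_force: [-0.1, -1.1, -2.0]
grip_width: 0.113
grasp_force: 108.7
```

Converted, 0.004 m / 0.8 = 0.005, 0.002 m / 0.8 = 0.0025.

Request:
{"api": "move_arm", "payload": {
  "plan": [
    {"delta_pos": [0, 0, 0.0025], "turn": [0, 0, 0], "fingers": 1},
    {"delta_pos": [0, 0, 0.005], "turn": [0, 0, 0], "fingers": 1},
    {"delta_pos": [0, 0, 0.005], "turn": [0, 0, 0], "fingers": 1}
  ]
}}

```text
clock: 7.52
position: [0.5507, -0.1655, 0.0999]
ee_rot: [1.0, 0.029, 0.0, 0.0]
ft_force: [-1.1, -0.8, 3.2]
grip_width: 0.113
grasp_force: 109.1
```

Converted, 0.005 m / 0.8 = 0.0063, 0.004 m / 0.8 = 0.005.

Request:
{"api": "move_arm", "payload": {
  "plan": [
    {"delta_pos": [0, 0, 0.0025], "turn": [0, 0, 0], "fingers": 1},
    {"delta_pos": [0, 0, 0.005], "turn": [0, 0, 0], "fingers": 1},
    {"delta_pos": [0, 0, 0.0063], "turn": [0, 0, 0], "fingers": 1},
    {"delta_pos": [0, 0, 0.0063], "turn": [0, 0, 0], "fingers": 1}
  ]
}}

```text
clock: 8.02
position: [0.5511, -0.1656, 0.097]
ee_rot: [1.0, 0.029, 0.001, 0.0]
ft_force: [-10.5, 1.5, 23.9]
grip_width: 0.113
grasp_force: 112.5
```

Run:
```python
from h import *
s=camera("scene");P=pts(s);o=get_obs();print(o["position"],o["ft_force"])
u,v=[int(round(a)) for a in proj(s,[0.548,-0.168,0.07])];print(u,v)
k=P[(np.hypot(P[...,0]-.5477,P[...,1]+.168)<.03)&(np.hypot(P[...,0]-.5477,P[...,1]+.168)>.02)&(s["color"].max(-1)<70)]
print(np.percentile(k[:,2],[1,5,25,50]))
cv2.imwrite("pics/st3.png",cv2.resize(s["color"][v-30:v+30,u-30:u+30,::-1],(480,480),interpolation=cv2.INTER_CUBIC))
```

```text
[ 0.55107294 -0.16551888  0.0969701 ] [-9.95963723  1.51193142 24.15614912]
303 207
[0.06573195 0.06830351 0.07723761 0.14028053]
```

View pics/st3.png

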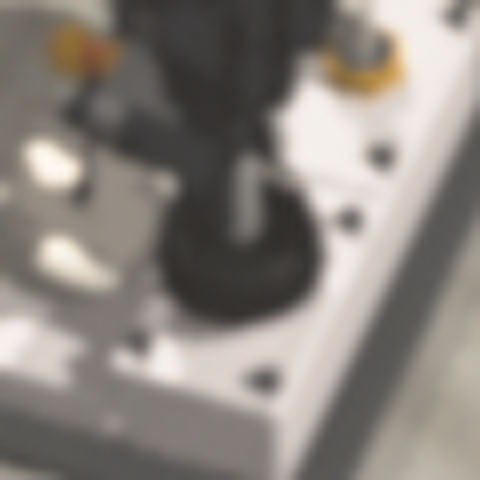

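Run:
```python
from h import *; import pickle
def bot(s):
    P=pts(s); r=np.hypot(P[...,0]-.5477,P[...,1]+.168); k=P[(r<.03)&(r>.02)&(s["color"].max(-1)<70)&(P[...,2]>.05)]
    return np.percentile(k[:,2],[1,3,5])
print(bot(pickle.load(open("c2.pkl","rb"))["scene"])-.1488, bot(camera("scene"))-.097)
```

```text
[-0.03045232 -0.02929156 -0.02855867] [-0.03134075 -0.03050123 -0.02890121]
```

The knob sits at the same height in the grip as before (about 30 mm in both pictures), so it hasn't slipped. It is seated the full 18 mm and pressed 6 mm to the hard stop, so I'm handing in.

```bash
python3 -c "
from workcell import hand_in; print(hand_in())"
```

```text
the job is handed in; nothing more can be done
None
```

I put the knob on the left spindle, in front of the gauge that shows pressure, with the flats matched and the knob fully seated. It is pressed to its hard stop and still held down by the gripper, and the job is handed in; no verdict came back.

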